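# Push a worn mounting plate through a scrap chute's self-closing flap

### The arm

A 6-joint arm with a two-finger parallel gripper is mounted at the origin on the work surface. World frame = base frame: x ahead of the robot, y to its left, z up, the work surface at z = 0. Lengths are in m, angles in rad, forces in N, time in s.
With the tool pointing down it reaches from about 0.275 to 0.725 m from the base axis. Payload 15.9 kg.
Tool frame: the origin (TCP) lies on the centre line of the jaws, within the pads' length; the fingertips stand 19 mm ahead of it and the grasp point (between the pads) is the TCP; z points along the fingers, y is the line along which they close (so a half turn about z gives the same grasp; the last joint's range is limited). The gripper opens to 85 mm and grips with 20 to 120 N. Pads are 22 mm wide; open, the fingers measure 114 mm over their backs; the gripper's body (76 mm by 85 mm) begins 54 mm behind the grasp point. The pads swing forward as they close: fully open they stand 13 mm farther back than shut.
Start: joints at [-1.239, 0.213, -0.034, 1.323, 0, 1.571], TCP at [0.163, -0.473, 0.25] pointing down, gripper open.
Joint ranges: [-2.98, 2.98], [-0.74, 1.72], [-1.14, 1.35], [-2.1, 2.04], [-1.57, 1.44], [-3.14, 3.14]. Speed limits (rad/s): [1.89, 1.89, 2.39, 2.57, 3.14, 3.14].

### API

Orientations are given as a unit quaternion [x, y, z, w].
In Python, from cell import monitor, eyes, job gives the robot as it stands.
- The arm moves only by the shell command python3 -m jog 'ROWS' [FORCE]. ROWS is JSON, a list of rows, each a list of 7 numbers: the turn, a rotation vector about the world's x, y, z in degrees, then the shift along the world's x, y, z in m, then the opening, from 0 (shut) to 1 (fully open). In form: [[rx, ry, rz, dx, dy, dz, claw], ...]. A call has 1 to 12 rows; each row is the pose to reach, as a shift and turn from the pose commanded when the call began; what a row does not reach only later rows make up. A row lasts 1/10 s, in which the tool goes at most 50 mm and 8.59 degrees, less where a joint would pass 70% of its speed; a pose out of reach is approached as far as the arm can. A call with a gripper value outside its range is refused whole. The fingers move at their own pace and stop on an object; FORCE is the grip in N (left out, the last holds). Time passes only in rows, so rows that repeat a pose let the fingers close. It gives the time, the measured TCP pose, the force, the opening and the grip force at its end, in the units of the state.
- monitor.state(): the state, without advancing time (a new reading comes with each control period).
- eyes.grab_frame(name): name is "side" or "top"; returns a dict with "frame" (400x640x3 uint8, red, green, blue), "vertical_fov" (degrees; the focal length in pixels is half the picture's height over the tangent of half this angle, whatever the lens; pixels are square), "cx", "cy" (the principal point, pixels), "T" (4x4, takes a point from camera to world coordinates). Camera axes: x right, y down, z forward; pixel columns grow to the right and rows downward; lengths in m; the calibration is good to about 2 mm. A picture is of the moment at which its call begins. There is no depth.
- job.hand_in(): hands the job in; it is judged then, once.
The state is a dict: "clock": time; "joint_positions": joint angles; "dq": joint speeds; "tau": joint torques, N m; "tool_pos": TCP position; "tool_rot": TCP orientation; "wrist_force": force on the tool from outside, world axes, zero at the start; "wrist_torque": the same for the moment, N m; "finger_gap": finger opening in m; "grip_force": force on a finger pad.
Only numpy, scipy, OpenCV 4.12 (cv2) and the standard library are available. Lean on these libraries where they do the work, as an engineer would, in place of code of your own. Each camera call takes 0.05 s, during which the arm holds its last target. There are 200 camera calls.

### The job

The worn silver mounting plate on the deck of the scrap chute belongs in the bin below: push it up to the edge of the opening, press the red self-closing flap down and hold it open with one finger, and while it is held open push the plate over the edge with the other finger so that it drops through the funnel into the bin. Then take the hand away so that the flap swings shut. Do not pinch, press hard on or lift the plate, do not shove it onto the closed flap, and leave the washers and everything else where they lie.

Things in the scene. Friction and masses are not known exactly. Their poses are not given: they have to be found in the camera images.
- chute: fixed scrap chute in varying places: drip tray 400 x 210 mm, lidded grey bin, steel funnel, and on four legs a flat level grey deck, top 185 mm above the table. Origin on the table under the middle of the edge where deck and opening meet; z up; x along the deck towards the opening (the way to push; roughly world +y); y to the left of that
- rim (a point): middle of the deck's edge at the opening, at deck level. In the chute frame the deck runs from x = -190 mm to 0 and y = -90 to 90; the opening, x = 0 to 132, y = -52 to 52, is filled by the flap; deck again beside it and beyond it to x = 185, same level. Lips along both sides (y = +-90) and at x = 186 stand 11 mm above the deck, the hinge barrel at x = 133 stands 3 mm above it
- funnel (a point): centre of the funnel at deck level (chute frame x = 65 mm, y = 0). The round funnel, inside radius 85 mm at the deck and 65 mm at its foot 80 mm lower, leads through the bin's lid (top 107 mm above the table) into the bin (inside 164 x 164 mm, floor at 6 mm)
- flap (a joint): angle of the red flap, rad: 0 shut (level, flush with the deck), growing as it is pressed down into the funnel, stop at 1.05. Steel plate 130 mm long, 102 wide, 3 thick, hinged along its far edge (chute x = 132 mm); free edge at the deck's rim. A spring shuts it: pressing its middle takes about 2 N at first, 5 N at 0.8 rad, more nearer the hinge. Shut, it bears the plate's weight without opening
- flap_edge (a point): the middle of the flap's free edge, on its upper face, 130 mm from the hinge; moves with the flap
- plate: the worn silver alloy mounting plate, 42 mm (its x) by 56 mm (its y) and 8 mm thick, about 55 g, with four dark screw holes, lying flat and loose on the deck, its short 42 mm side roughly along the deck. Origin in the centre of its underside, z up
- washer_a: black nylon washer, 28 mm across, 5 mm thick, lying on the deck near its outer end, on the left (+y) side; origin at the centre of its underside; stays where it is
- washer_b: the same, near the outer end of the deck on the right (-y) side; stays where it is
- washer_c: the same, on the bench mat; stays where it is
- toe: white ski binding toe piece with black base, about 120 x 75 mm, 48 mm high, on the bench mat; origin at its underside; stays where it is
- screwdriver: yellow screwdriver, 210 mm long, lying on the bench mat; stays where it is
- wrench: steel spanner, 160 mm long, lying on the bench mat; stays where it is
- lube: small blue bottle, 42 mm across, 100 mm high, upright on the bench mat; stays where it is
There are look-alikes about, which are no part of the job. Of the things shaped like the plate, the silver one is meant.

How it is judged:
On the way, in this order (a step that is already met when the one before it is completed fails the run):
1. the flap is pressed open (over 0.35 rad) while the plate still lies on the deck, its centre before the edge (value of joint flap above 0.35 rad and z of plate in the frame of chute above 0.179 m and x of plate in the frame of chute below 0 m), for 0.1 s.
2. with the fingers holding the flap open (over 0.35 rad), the plate goes over the edge (its centre 3 mm past it) (value of joint flap above 0.35 rad and contact force between the fingers and chute above 0.3 N and x of plate in the frame of chute above 0.003 m).
3. the plate has dropped through the opening into the funnel or bin (z of plate in the frame of chute below 0.13 m), for 0.05 s.
At the end, for the whole second after the job is handed in: The plate is in the bin (its origin less than 90 mm above the table, within the bin), the flap is shut again (under 0.04 rad), and the washers, toe piece, tools and bottle lie within 15 mm of where they were (z of plate in the frame of chute below 0.09 m and horizontal distance between plate and chute below 0.16 m and value of joint flap below 0.04 rad and distance of each of toe, screwdriver, wrench, lube, washer_a, washer_b, washer_c from where it was at the start of the episode below 0.015 m); the robot touches nothing.
It fails at once if the plate is lifted (its origin more than 20 mm above the deck) (z of plate in the frame of chute above 0.205 m).
It fails at once if the plate is pinched or pressed hard (over 25 N from the fingers) (contact force between the fingers and plate above 25 N).
It fails at once if the plate is shoved onto the shut flap (its centre over 5 mm past the edge, still at deck level, flap under 0.25 rad) (value of joint flap below 0.25 rad and x of plate in the frame of chute above 0.005 m and z of plate in the frame of chute above 0.173 m).
It fails at once if a washer, the toe piece, a tool or the bottle is moved (over 15 mm) (distance of any of toe, screwdriver, wrench, lube, washer_a, washer_b, washer_c from where it was at the start of the episode above 0.015 m).
It also fails if it takes over 48 s, if anything falls off the work surface, if the arm or the gripper's body presses on something with over 40 N, if the wrist force passes 120 N, or if a joint passes its speed limit or range.

## Working session

There is one attempt and no reset: what is moved stays moved. The work goes in short steps, Python scripts to look and compute and a shell command to move; the robot and the scene stay as the last step left them, time stands still between calls to the robot, and variables do not carry over. Pictures are saved under pics/ and viewed, at most 10 in all, crops included, and the job is handed in when it is done.

```bash
mkdir -p pics; ls; python3 - <<'E'
from cell import monitor, eyes
import cv2,numpy as np
for n in("top","side"):
    f=eyes.grab_frame(n); cv2.imwrite(f"pics/{n}0.png",f["frame"][:,:,::-1]); print(n,f["vertical_fov"],f["cx"],f["cy"],np.round(f["T"],4).tolist())
s=monitor.state(); print({k:np.round(v,3).tolist() for k,v in s.items()})
E
```

```text
pics
top 48.9583089450149 322.51084384883563 201.60795435058378 [[-0.0193, -0.9802, 0.197, 0.251], [-0.9997, 0.0212, 0.0074, -0.0312], [-0.0114, -0.1968, -0.9804, 1.3622], [0.0, 0.0, 0.0, 1.0]]
side 51.59319899940371 321.64948993920746 195.23818566786665 [[-0.7611, -0.5083, 0.403, 0.0738], [-0.6486, 0.5874, -0.484, 0.511], [0.0093, -0.6298, -0.7767, 0.966], [0.0, 0.0, 0.0, 1.0]]
{'clock': 0.1, 'joint_positions': [-1.239, 0.213, -0.035, 1.323, -0.0, 1.571], 'dq': [-0.001, -0.002, 0.001, -0.0, 0.001, -0.002], 'tau': [0.0, -68.725, 48.781, 0.012, -0.0, 0.0], 'tool_pos': [0.163, -0.472, 0.25], 'tool_rot': [0.986, 0.165, -0.0, -0.0], 'wrist_force': [-0.686, -0.194, 0.331], 'wrist_torque': [0.01, 0.071, -0.001], 'grip_force': 0.0, 'finger_gap': 0.085}
```

View pics/top0.png

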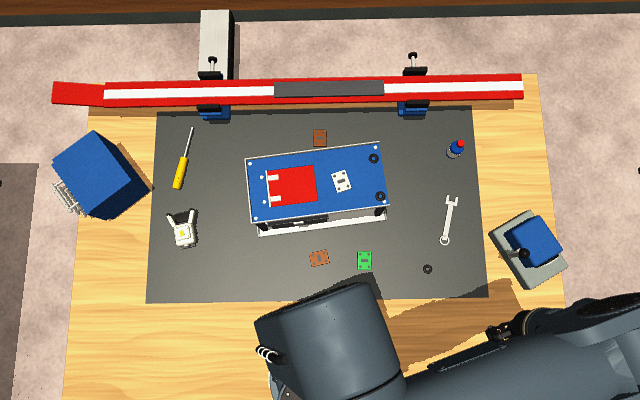

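View pics/side0.png

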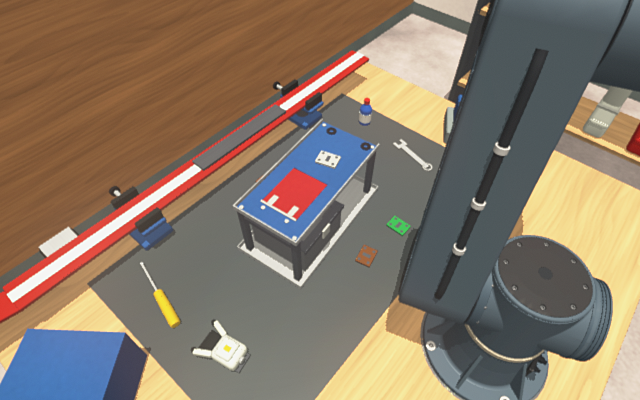

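Top view: silver plate at (342,181) on the blue-topped deck, flap red at (292,186) with its rim at column ~316. Candidates for the plate are silver (342,181), brown (320,138), brown (319,258) and green (364,260). I choose the silver one on the deck. Washers a and b are at (374,158) and (381,196).

```bash
cat > h.py <<'E'
from cell import monitor, eyes
import cv2,numpy as np
def ray(f,uv,z):
    F=200/np.tan(np.radians(f["vertical_fov"]/2)); T=np.array(f["T"]); uv=np.atleast_2d(uv).astype(float)
    d=np.c_[(uv[:,0]-f["cx"])/F,(uv[:,1]-f["cy"])/F,np.ones(len(uv))]@T[:3,:3].T
    return T[:3,3]+d*((z-T[2,3])/d[:,2])[:,None]
def big(m,near=None):
    n,l,s,c=cv2.connectedComponentsWithStats(m.astype(np.uint8))
    if near is None: i=1+s[1:,4].argmax()
    else: i=1+min(range(n-1),key=lambda k:np.hypot(*(c[k+1]-near))+(1e3 if s[k+1,4]<30 else 0))
    return (l==i).astype(np.uint8)
def rect(m):
    c=max(cv2.findContours(m,0,1)[0],key=cv2.contourArea); return c[:,0]
def frame_measure(n,seed):
    f=eyes.grab_frame(n); im=f["frame"]; h=cv2.cvtColor(im,cv2.COLOR_RGB2HSV)
    H,S,V=[h[...,i].astype(int) for i in range(3)]
    return f,im,H,S,V
E
python3 - <<'E'
from h import *
for n,deck,pl,fl in(("top",(300,160,0),(342,181),(297,186)),("side",0,(328,158),(297,194))):
    f,im,H,S,V=frame_measure(n,0)
    red=((H<8)|(H>172))&(S>150)&(V>80); r=big(red,fl)
    P=ray(f,rect(r),.185)[:,:2].astype(np.float32)
    b=cv2.minAreaRect(P); print(n,"red",np.round(b[0],4),np.round(b[1],4),b[2]); print(np.round(cv2.boxPoints(b),4).tolist())
    w=(S<60)&(V>120); p=big(w,pl)
    P=ray(f,rect(p),.193)[:,:2].astype(np.float32)
    b=cv2.minAreaRect(P); print("plate",p.sum(),np.round(b[0],4),np.round(b[1],4),b[2]); print(np.round(cv2.boxPoints(b),4).tolist())
    blue=(H>100)&(H<125)&(S>120)&(V>60); B=big(blue,(345,155) if n=="top" else (300,150))
    P=ray(f,rect(B),.185)[:,:2].astype(np.float32); b=cv2.minAreaRect(P); print("deck",B.sum(),np.round(b[0],4),np.round(b[1],4),b[2])
    print(np.round(cv2.boxPoints(b),4).tolist())
    wash=(V<60); 
    for q in ([(374,158),(381,196)] if n=="top" else [(331,131),(365,146)]):
        m=big(wash,q); print("washer",m.sum(),np.round(ray(f,np.argwhere(m)[:,::-1].mean(0),.190),4))
    x,y=pl; cv2.imwrite(f"pics/crop_{n}.png",cv2.resize(im[100:230,x-110:x+70,::-1],None,fx=4,fy=4,interpolation=2))
E
```

```text
top red [0.5351 0.0611] [0.102  0.1287] 6.510927200317383
[[0.4771000146865845, 0.1193000003695488], [0.4916999936103821, -0.00860000029206276], [0.5929999947547913, 0.003000000026077032], [0.578499972820282, 0.13079999387264252]]
plate 265 [ 0.5425 -0.0737] [0.0568 0.041 ] 16.195680618286133
[[0.5095000267028809, -0.061900001019239426], [0.5209000110626221, -0.10130000114440918], [0.5755000114440918, -0.08540000021457672], [0.5640000104904175, -0.04600000008940697]]
deck 5986 [ 0.5445 -0.0066] [0.1756 0.374 ] 6.43985652923584
[[0.43630000948905945, 0.16940000653266907], [0.4781999886035919, -0.20229999721050262], [0.6527000069618225, -0.1826000064611435], [0.6107000112533569, 0.1890999972820282]]
washer 55 [[ 0.6068 -0.1654  0.19  ]]
washer 47 [[ 0.4991 -0.1796  0.19  ]]
side red [0.535  0.0587] [0.1008 0.1248] 6.421546459197998
[[0.4779999852180481, 0.11509999632835388], [0.4918999969959259, -0.008999999612569809], [0.5921000242233276, 0.002300000051036477], [0.5781999826431274, 0.12639999389648438]]
plate 293 [ 0.5423 -0.0728] [0.0583 0.0472] 16.30079460144043
[[0.5077000260353088, -0.05829999968409538], [0.5209000110626221, -0.10360000282526016], [0.5769000053405762, -0.08730000257492065], [0.5637000203132629, -0.041999999433755875]]
deck 4767 [ 0.5459 -0.0111] [0.1701 0.3658] 6.446132659912109
[[0.4408000111579895, 0.16110000014305115], [0.48190000653266907, -0.20239999890327454], [0.6509000062942505, -0.18330000340938568], [0.6098999977111816, 0.18019999563694]]
washer 92 [[ 0.7244 -0.2239  0.19  ]]
washer 92 [[ 0.7244 -0.2239  0.19  ]]
```

View pics/crop_top.png

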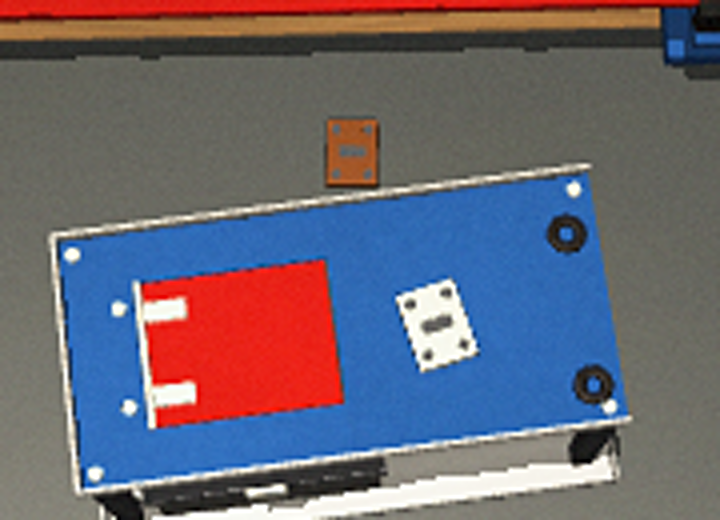

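The crop confirms the silver four-hole plate, turned about 10° to the deck. The rim is at about (0.542, -0.003), chute x is 96.45° in world, and the plate is at chute (-70, +8) mm. The plan is to straddle the plate with the open jaws in line with the chute, push with the rear finger, then tilt so the front finger opens the flap.

```bash
python3 -m jog '[[0,0,-4,0.02,0.02,0.03,1],[0,0,-12.5,0.379,0.399,0.04,1],[0,0,-12.5,0.379,0.399,0.04,1],[0,0,-12.5,0.379,0.399,0.04,1],[0,0,-12.5,0.379,0.399,0.04,1],[0,0,-12.5,0.379,0.399,0.04,1],[0,0,-12.5,0.379,0.399,0.04,1],[0,0,-12.5,0.379,0.399,0.04,1],[0,0,-12.5,0.379,0.399,0.04,1],[0,0,-12.5,0.379,0.399,0.04,1],[0,0,-12.5,0.379,0.399,0.04,1],[0,0,-12.5,0.379,0.399,0.04,1]]'
python3 -m jog '[[0,0,0,0,0,0,1],[0,0,0,0,0,0,1],[0,0,0,0,0,0,1]]'
python3 - <<'E'
from h import *
f,im,*_=frame_measure("side",0); cv2.imwrite("pics/s1.png",cv2.resize(im[60:260,200:440,::-1],None,fx=3,fy=3,interpolation=2))
E
```

```text
clock: 1.4
tool_pos: [0.5436, -0.0707, 0.2898]
tool_rot: [0.998, 0.058, -0.0, -0.0]
wrist_force: [-0.5, -1.3, 0.5]
finger_gap: 0.0855
grip_force: 0.0
clock: 1.7
tool_pos: [0.5413, -0.0743, 0.2903]
tool_rot: [0.998, 0.056, -0.0, 0.0]
wrist_force: [-0.0, 0.9, 0.5]
finger_gap: 0.0855
grip_force: 0.0
```

View pics/s1.png

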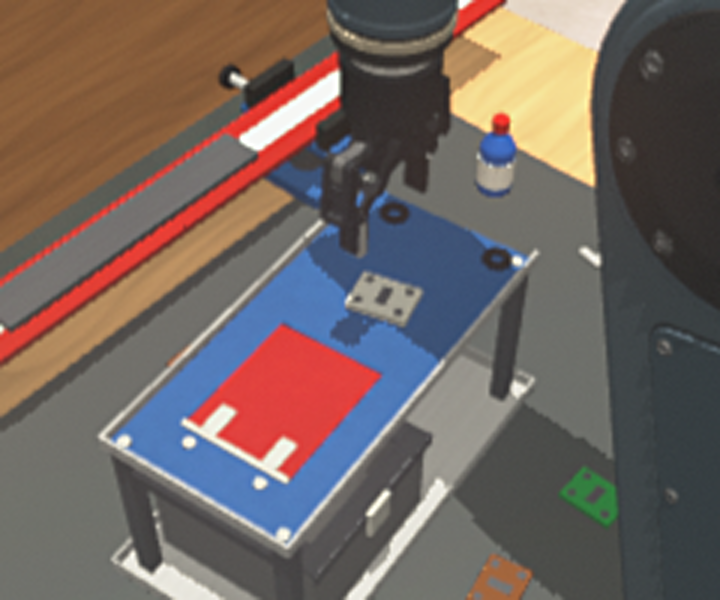

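The side view shows the open jaws straddling the plate, with the front fingertip bottom at crop (353,252). I'll work out the tip height from that ray.

```bash
python3 - <<'E'
from h import *
f=eyes.grab_frame("side")
for z in (.26,.27,.275,.28,.285,.29): print(z,ray(f,[[200+353/3,60+252/3]],z).round(4))
E
```

```text
0.26 [[ 0.5519 -0.0452  0.26  ]]
0.27 [[ 0.5451 -0.0373  0.27  ]]
0.275 [[ 0.5417 -0.0333  0.275 ]]
0.28 [[ 0.5384 -0.0294  0.28  ]]
0.285 [[ 0.535  -0.0255  0.285 ]]
0.29 [[ 0.5316 -0.0215  0.29  ]]
```

```bash
python3 -m jog '[[0,0,0,0,0,-0.04,1],[0,0,0,0,0,-0.075,1],[0,0,0,0,0,-0.078,1],[0,0,0,0,0,-0.078,1]]'
python3 -m jog '[[0,0,0,0,0,-0.004,1],[0,0,0,0,0,-0.008,1],[0,0,0,0,0,-0.008,1]]'
python3 -m jog '[[0,0,0,0,0,-0.003,1],[0,0,0,0,0,-0.005,1],[0,0,0,0,0,-0.005,1]]'
python3 -m jog '[[0,0,0,0,0,-0.002,1],[0,0,0,0,0,-0.004,1],[0,0,0,0,0,-0.004,1]]'
```

```text
clock: 2.2
tool_pos: [0.5413, -0.0742, 0.2129]
tool_rot: [0.998, 0.056, -0.0, -0.0]
wrist_force: [-0.1, 0.3, 0.7]
finger_gap: 0.0853
grip_force: 0.0
clock: 2.5
tool_pos: [0.5421, -0.0738, 0.2047]
tool_rot: [0.998, 0.057, 0.0, 0.0]
wrist_force: [-0.1, -0.3, -0.2]
finger_gap: 0.0858
grip_force: 0.0
clock: 2.8
tool_pos: [0.5417, -0.0737, 0.1991]
tool_rot: [0.998, 0.057, -0.0, -0.0]
wrist_force: [-0.0, 0.3, -0.1]
finger_gap: 0.0856
grip_force: 0.0
clock: 3.1
tool_pos: [0.5417, -0.0737, 0.195]
tool_rot: [0.998, 0.057, -0.0, -0.0]
wrist_force: [-0.0, 0.2, -0.5]
finger_gap: 0.0854
grip_force: 0.0
```

```bash
python3 -m jog '[[0,0,0,0,0,-0.001,1],[0,0,0,0,0,-0.001,1]]' | grep -E 'pos|force'
python3 -m jog '[[0,0,0,0,0,-0.001,1],[0,0,0,0,0,-0.001,1]]' | grep -E 'pos|force'
python3 - <<'E'
from h import *
f,im,*_=frame_measure("side",0); cv2.imwrite("pics/s2.png",cv2.resize(im[100:230,230:400,::-1],None,fx=4,fy=4,interpolation=2))
E
```

```text
tool_pos: [0.5418, -0.0737, 0.1942]
wrist_force: [0.5, 0.1, 1.1]
grip_force: 0.0
tool_pos: [0.5418, -0.0737, 0.1932]
wrist_force: [-0.1, 0.0, -1.0]
grip_force: 0.0
```

View pics/s2.png

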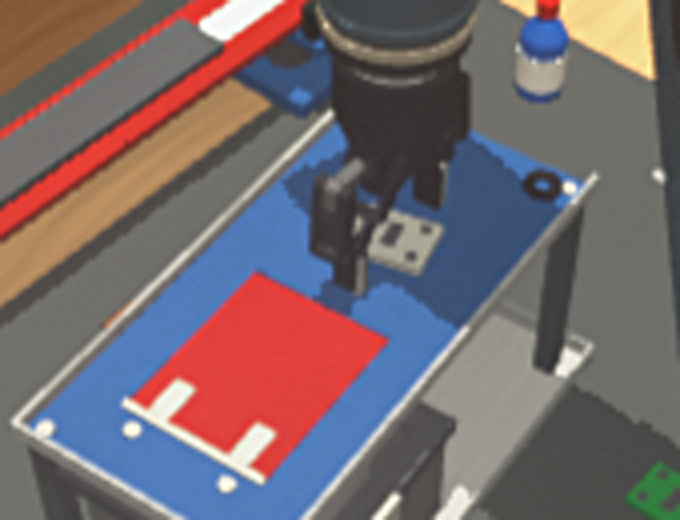

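The front tip is just above the deck (crop (348,291)) and the plate sits between the fingers. I'll push it about 62 mm along chute x.

```bash
python3 -m jog '[[0,0,0,-0.001,0.006,0.001,1],[0,0,0,-0.002,0.013,0.001,1],[0,0,0,-0.002,0.019,0.001,1],[0,0,0,-0.003,0.025,0.001,1],[0,0,0,-0.004,0.031,0.001,1],[0,0,0,-0.004,0.037,0.001,1],[0,0,0,-0.005,0.043,0.001,1],[0,0,0,-0.006,0.049,0.001,1],[0,0,0,-0.006,0.054,0.001,1],[0,0,0,-0.007,0.058,0.001,1],[0,0,0,-0.007,0.061,0.001,1],[0,0,0,-0.007,0.061,0.001,1]]' | grep -E 'pos|force'
python3 - <<'E'
from h import *
for n in("top","side"):
    f,im,*_=frame_measure(n,0)
    c=im[130:230,240:400] if n=="top" else im[120:230,230:400]
    cv2.imwrite(f"pics/{n}3.png",cv2.resize(c[:,:,::-1],None,fx=4,fy=4,interpolation=2))
E
```

```text
tool_pos: [0.5348, -0.0123, 0.1943]
wrist_force: [0.5, 0.0, -0.0]
grip_force: 0.0
```

View pics/side3.png

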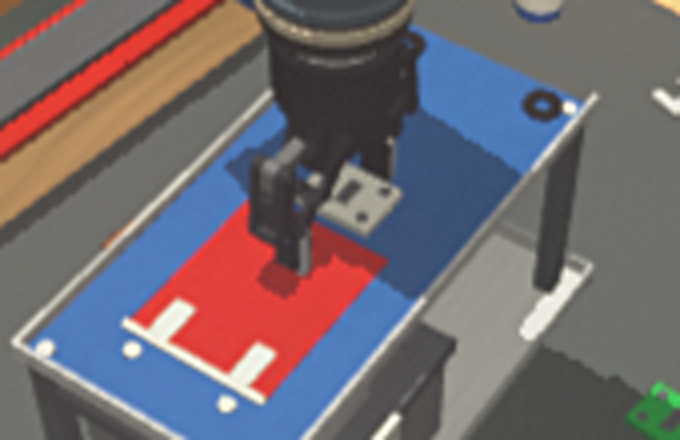

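The plate now lies near the flap's rim, with its front-right top corner at crop (370,236) and its rear-right at (402,188). I'll convert these.

```bash
python3 - <<'E'
from h import *
f=eyes.grab_frame("side")
P=ray(f,[[230+370/4,120+236/4],[230+402/4,120+187/4]],.193)[:,:2]-[.542,-.003]
a=np.radians(96.45); R=np.array([[np.cos(a),np.sin(a)],[-np.sin(a),np.cos(a)]])
print((P@R.T).round(4)); print(R@(np.array([.5348,-.0123])-[.542,-.003]))
E
```

```text
[[-0.0046  0.0358]
 [-0.0506  0.0295]]
[-0.00843231  0.00819915]
```

```bash
python3 -m jog '[[0,0,0,0,-0.004,0,1],[-7.45,-0.84,0,0,-0.004,-0.005,1],[-7.45,-0.84,0,0,-0.004,-0.005,1]]'

```

```text
clock: 5.2
tool_pos: [0.5346, -0.0162, 0.1889]
tool_rot: [0.996, 0.057, 0.004, 0.067]
wrist_force: [-0.2, -1.5, 1.4]
finger_gap: 0.0857
grip_force: 0.8
```

```bash
python3 -m jog '[[-7.45,-0.84,0,0,0,-0.006,1],[-14.9,-1.7,0,0,-0.001,-0.0115,1],[-14.9,-1.7,0,0,-0.001,-0.0115,1]]'
python3 -m jog '[[-7.45,-0.84,0,0,-0.002,-0.0055,1],[-7.45,-0.84,0,0,-0.002,-0.0055,1],[-7.45,-0.84,0,0,-0.002,-0.0055,1]]'
python3 - <<'E'
from h import *
f,im,*_=frame_measure("side",0); c=im[100:230,230:400]
cv2.imwrite("pics/s4.png",cv2.resize(c[:,:,::-1],None,fx=4,fy=4,interpolation=2))
E
```

```text
clock: 5.5
tool_pos: [0.5366, -0.0353, 0.1766]
tool_rot: [0.98, 0.07, 0.012, 0.188]
wrist_force: [0.2, -2.1, 1.0]
finger_gap: 0.0854
grip_force: 0.8
clock: 5.8
tool_pos: [0.5405, -0.0542, 0.1724]
tool_rot: [0.967, 0.079, 0.018, 0.243]
wrist_force: [5.6, -3.0, -3.6]
finger_gap: 0.0852
grip_force: 8.4
```

View pics/s4.png

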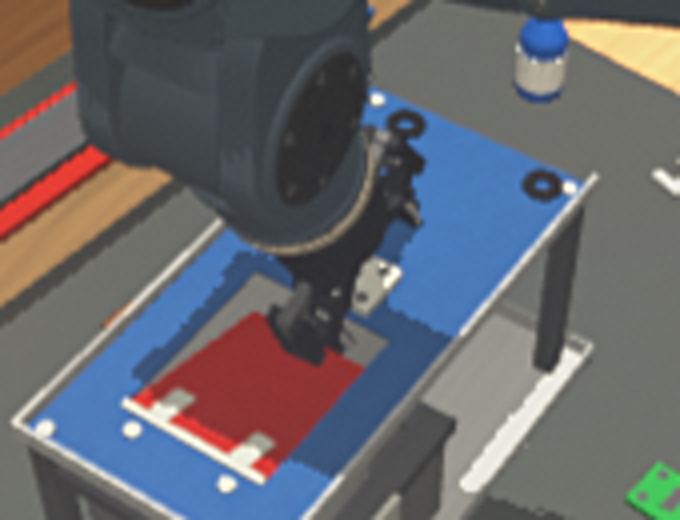

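The flap is open and the plate is on the deck (crop (378,287)), but the TCP has been drawn back about 35 mm and the front finger is against the rim. I'll check the joints.

```bash
python3 - <<'E'
from cell import monitor
import numpy as np
s=monitor.state(); print({k:np.round(v,3).tolist() for k,v in s.items()})
E
```

```text
{'clock': 5.85, 'joint_positions': [0.161, 0.313, -0.192, 1.068, -0.492, 3.14], 'dq': [-0.004, 0.0, 0.002, 0.002, 0.008, 0.0], 'tau': [1.429, -76.547, 44.624, 2.062, -2.181, -0.285], 'tool_pos': [0.54, -0.054, 0.172], 'tool_rot': [0.967, 0.079, 0.018, 0.243], 'wrist_force': [5.228, -2.237, -3.835], 'wrist_torque': [0.393, -0.915, 0.192], 'grip_force': 8.403, 'finger_gap': 0.085}
```

Joint 6 is at its limit (3.14). I'll back out along the same path, rise, and turn the tool half a turn, which leaves the finger arrangement the same.

```bash
python3 -m jog '[[7.45,0.84,0,0,0.002,0.0055,1],[14.9,1.7,0,0,0.003,0.0115,1],[22.35,2.5,0,0,0.003,0.017,1],[22.35,2.5,0,0,0.003,0.017,1],[26,2.9,0,0,0.003,0.035,1],[29.8,3.4,0,0,0.003,0.055,1],[29.8,3.4,0,0,0.003,0.055,1]]'
```

```text
clock: 6.55
tool_pos: [0.5412, -0.0524, 0.2302]
tool_rot: [0.997, 0.078, 0.012, -0.017]
wrist_force: [0.1, -0.0, 0.5]
finger_gap: 0.0853
grip_force: 0.0
```

```bash
python3 -m jog '[[0,0,8,0,0,0.03,1],[0,0,16,0,0,0.05,1],[0,0,24,0,0,0.05,1],[0,0,32,0,0,0.05,1],[0,0,40,0,0,0.05,1],[0,0,48,0,0,0.05,1],[0,0,56,0,0,0.05,1],[0,0,64,0,0,0.05,1],[0,0,72,0,0,0.05,1],[0,0,80,0,0,0.05,1],[0,0,88,0,0,0.05,1],[0,0,88,0,0,0.05,1]]'
python3 -m jog '[[0,0,8,0,0,0,1],[0,0,16,0,0,0,1],[0,0,24,0,0,0,1],[0,0,32,0,0,0,1],[0,0,40,0,0,0,1],[0,0,48,0,0,0,1],[0,0,56,0,0,0,1],[0,0,64,0,0,0,1],[0,0,72,0,0,0,1],[0,0,80,0,0,0,1],[0,0,88,0,0,0,1],[0,0,88,0,0,0,1]]'
python3 - <<'E'
from h import *
from scipy.spatial.transform import Rotation as R
s=monitor.state(); q=R.from_quat(s["tool_rot"]); a=np.radians(96.45)
Y=np.array([np.cos(a),np.sin(a),0]);Z=np.array([0,0,-1]); X=np.cross(Y,Z)
G=R.from_matrix(np.c_[X,Y,Z]); print("turn",(G*q.inv()).as_rotvec(degrees=True).round(2),"j",s["joint_positions"])
f,im,*_=frame_measure("side",0); c=im[100:230,230:400]
cv2.imwrite("pics/s5.png",cv2.resize(c[:,:,::-1],None,fx=4,fy=4,interpolation=2))
E
```

```text
clock: 7.75
tool_pos: [0.5401, -0.0511, 0.2774]
tool_rot: [0.661, 0.75, -0.001, -0.017]
wrist_force: [-0.3, 0.1, 0.3]
finger_gap: 0.085
grip_force: 0.0
clock: 8.95
tool_pos: [0.54, -0.0512, 0.2774]
tool_rot: [-0.044, 0.999, -0.012, -0.01]
wrist_force: [-0.8, -0.3, 0.3]
finger_gap: 0.0854
grip_force: 0.0
turn [ 1.49 -1.08  1.41] j [-0.07953282  0.31659967  0.1700171   1.44128376 -0.02727066 -0.16731504]
```

View pics/s5.png

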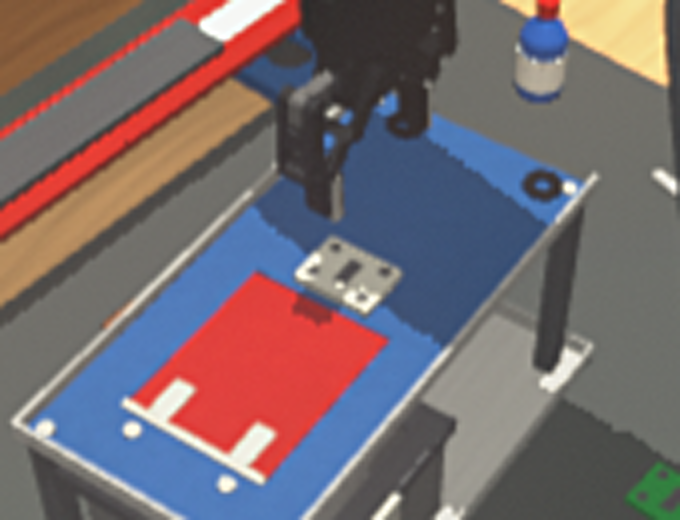

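The plate is clear and flat on the deck, with top corners at about crop (296,270), (333,237), (401,268) and (371,304), and the flap is shut. I'll convert to the chute frame.

```bash
cat >> h.py <<'E'
A=np.radians(96.45); RC=np.array([[np.cos(A),np.sin(A)],[-np.sin(A),np.cos(A)]]); O=np.array([.542,-.003])
def chute(p): return (np.asarray(p)[...,:2]-O)@RC.T
E
python3 - <<'E'
from h import *
f=eyes.grab_frame("side")
c=np.array([[296,270],[333,237],[401,268],[371,304]])/4+[230,100]
P=chute(ray(f,c,.193)); print(P.round(4),P.mean(0)); d=P[3]-P[0]; print("front edge dir",np.degrees(np.arctan2(-d[0],d[1])))
s=monitor.state(); print(chute(s["tool_pos"]))
E
```

```text
[[-0.0103 -0.0247]
 [-0.0475 -0.0218]
 [-0.0495  0.0294]
 [-0.0132  0.0308]] [-0.03011533  0.00342791]
front edge dir 3.076861140549016
[-0.04771206  0.00737504]
```

```bash
python3 -m jog '[[1.5,-1.1,1.4,0,0.031,0,1],[1.5,-1.1,1.4,0,0.031,0,1],[1.5,-1.1,1.4,0,0.031,0,1]]' | grep -E 'pos|rot'
python3 -m jog '[[-7.45,-0.84,0,0,0,0,1],[-14.9,-1.7,0,0,0,0,1],[-22.35,-2.5,0,0,0,0,1],[-29.8,-3.4,0,0,0,0,1],[-29.8,-3.4,0,0,0,0,1],[-29.8,-3.4,0,0,0,0,1]]'
python3 - <<'E'
from h import *
from scipy.spatial.transform import Rotation as R
s=monitor.state(); r=R.from_quat(s["tool_rot"]).as_matrix()
print(chute(s["tool_pos"]), s["joint_positions"]); p=np.array(s["tool_pos"])
print("fingers axis",r[:,1],"z",r[:,2])
for k in(-57,-42.7,42.7,57): q=p+r[:,1]*k/1e3+r[:,2]*.006; print(k,chute(q),q[2])
E
```

```text
tool_pos: [0.54, -0.0201, 0.2774]
tool_rot: [-0.055, 0.998, -0.001, 0.0]
clock: 9.95
tool_pos: [0.5401, -0.02, 0.2769]
tool_rot: [-0.055, 0.965, -0.258, 0.014]
wrist_force: [0.1, -0.7, 0.0]
finger_gap: 0.0854
grip_force: 0.0
[-0.01665088  0.00375904] [ 0.23810182  0.3172013   0.06980117  1.39564329 -0.51776834  0.14325086]
fingers axis [-0.0988359   0.86100549 -0.4988998 ] z [ 0.05578309 -0.49577233 -0.86665913]
-57 [-0.06904381  0.00367579] 0.3001442304487021
-42.7 [-0.05665059  0.00369707] 0.2930099633106122
42.7 [0.01736203 0.00382417] 0.2504039204020195
57 [0.02975525 0.00384545] 0.24326965326392958
```

```bash
python3 -m jog '[[0,0,0,0,0,-0.025,1],[0,0,0,0,0,-0.05,1],[0,0,0,0,0,-0.065,1],[0,0,0,0,0,-0.075,1],[0,0,0,0,0,-0.085,1],[0,0,0,0,0,-0.092,1],[0,0,0,0,0,-0.098,1],[0,0,0,0,0,-0.098,1]]'
python3 -m jog '[[0,0,0,0,0,-0.003,1],[0,0,0,0,0,-0.006,1],[0,0,0,0,0,-0.007,1],[0,0,0,0,0,-0.007,1]]'
python3 - <<'E'
from h import *
s=monitor.state(); print(chute(s["tool_pos"]))
f,im,*_=frame_measure("side",0); c=im[100:230,230:400]
cv2.imwrite("pics/s6.png",cv2.resize(c[:,:,::-1],None,fx=4,fy=4,interpolation=2))
E
```

```text
clock: 10.75
tool_pos: [0.5402, -0.0204, 0.179]
tool_rot: [-0.055, 0.964, -0.259, 0.015]
wrist_force: [1.8, -0.5, 2.9]
finger_gap: 0.0855
grip_force: 0.9
clock: 11.15
tool_pos: [0.5402, -0.0202, 0.1723]
tool_rot: [-0.055, 0.964, -0.259, 0.015]
wrist_force: [0.2, 0.0, 2.1]
finger_gap: 0.0853
grip_force: 1.0
[-0.01690322  0.0037443 ]
```

View pics/s6.png

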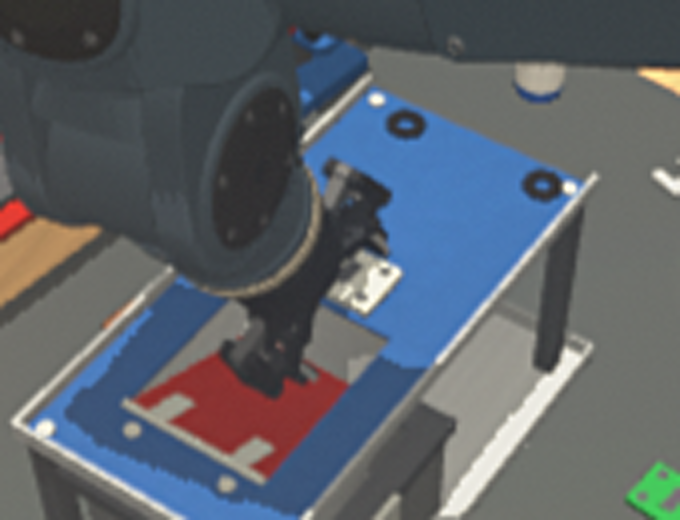

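The flap is held open well past the rim and the plate is behind it at crop (365,283). I'll push forward slowly.

```bash
python3 -m jog '[[0,0,0,0,0.003,0,1],[0,0,0,-0.001,0.006,0,1],[0,0,0,-0.001,0.009,0,1],[0,0,0,-0.001,0.012,0,1],[0,0,0,-0.002,0.015,0,1],[0,0,0,-0.002,0.018,0,1],[0,0,0,-0.002,0.021,0,1],[0,0,0,-0.003,0.024,0,1],[0,0,0,-0.003,0.027,0,1],[0,0,0,-0.003,0.030,0,1],[0,0,0,-0.004,0.033,0,1],[0,0,0,-0.004,0.033,0,1]]'
```

```text
clock: 12.4
tool_pos: [0.5361, 0.0131, 0.1723]
tool_rot: [-0.055, 0.964, -0.259, 0.015]
wrist_force: [0.4, -2.4, 4.2]
finger_gap: 0.0854
grip_force: 2.0
```

```bash
python3 -m jog '[[0,0,0,0,0.003,0,1],[0,0,0,-0.001,0.006,0,1],[0,0,0,-0.001,0.009,0,1],[0,0,0,-0.001,0.012,0,1],[0,0,0,-0.002,0.015,0,1],[0,0,0,-0.002,0.018,0,1],[0,0,0,-0.002,0.018,0,1]]'
python3 - <<'E'
from h import *
s=monitor.state(); print(chute(s["tool_pos"]))
f,im,*_=frame_measure("side",0); c=im[100:230,230:400]
cv2.imwrite("pics/s7.png",cv2.resize(c[:,:,::-1],None,fx=4,fy=4,interpolation=2))
E
```

```text
clock: 13.1
tool_pos: [0.5346, 0.0294, 0.1736]
tool_rot: [-0.055, 0.964, -0.261, 0.015]
wrist_force: [0.1, -20.8, 16.9]
finger_gap: 0.0855
grip_force: 0.4
[0.03300318 0.00375936]
```

View pics/s7.png

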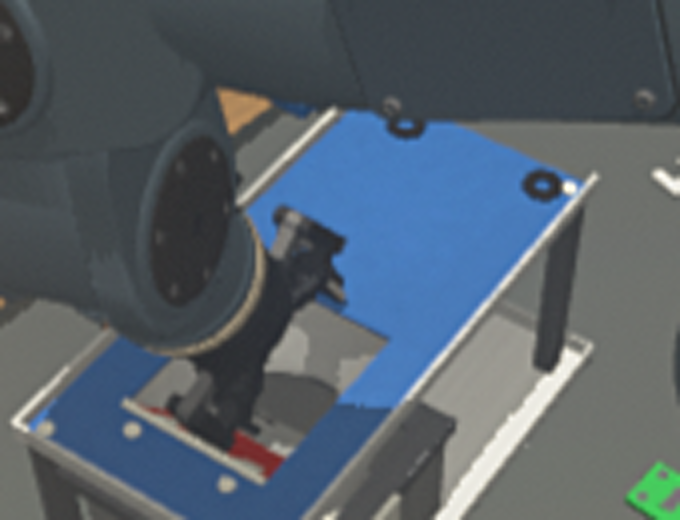

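The plate is no longer on the deck and the flap is pressed far open, with 27 N of reaction. I'll back off a little, then lift so the flap closes.

```bash
python3 -m jog '[[0,0,0,0.001,-0.006,0,1],[0,0,0,0.001,-0.012,0,1],[0,0,0,0.001,-0.012,0,1]]'
python3 -m jog '[[0,0,0,0,0,0.01,1],[0,0,0,0,0,0.02,1],[0,0,0,0,0,0.03,1],[0,0,0,0,0,0.045,1],[0,0,0,0,0,0.07,1],[0,0,0,0,0,0.11,1],[0,0,0,0,0,0.14,1],[0,0,0,0,-0.05,0.15,1],[0,0,0,0,-0.1,0.15,1],[0,0,0,0,-0.15,0.15,1],[0,0,0,0,-0.2,0.15,1],[0,0,0,0,-0.2,0.15,1]]'
python3 - <<'E'
from h import *
for n,fl in(("top",(297,186)),("side",(297,194))):
    f,im,H,S,V=frame_measure(n,0)
    red=((H<8)|(H>172))&(S>150)&(V>60); r=big(red,fl)
    P=ray(f,rect(r),.185)[:,:2].astype(np.float32); b=cv2.minAreaRect(P)
    print(n,"red",r.sum(),chute(cv2.boxPoints(b)).round(3).tolist())
    # silver pixels within deck area
    yy,xx=np.mgrid[:400,:640]; w=(S<60)&(V>110)
    uv=np.c_[xx[w],yy[w]]; C=chute(ray(f,uv,.189)); k=(C[:,0]>-.18)&(C[:,0]<.1)&(abs(C[:,1])<.08)
    print("silver px",k.sum(), C[k].mean(0) if k.any() else "", C[k].std(0) if k.any() else "")
E
```

```text
clock: 13.45
tool_pos: [0.5355, 0.0185, 0.1727]
tool_rot: [-0.055, 0.964, -0.259, 0.015]
wrist_force: [2.1, -1.8, 1.0]
finger_gap: 0.0857
grip_force: 1.9
clock: 14.65
tool_pos: [0.5341, -0.1857, 0.3234]
tool_rot: [-0.053, 0.964, -0.259, 0.015]
wrist_force: [0.2, 1.2, 0.1]
finger_gap: 0.0856
grip_force: 0.0
top red 260 [[0.133, 0.02], [0.096, 0.022], [0.092, -0.051], [0.128, -0.053]]
silver px 2459 [-0.02611277 -0.00029915] [0.05347752 0.04885993]
side red 1501 [[0.125, 0.05], [-0.0, 0.05], [-0.0, -0.05], [0.124, -0.05]]
silver px 13 [-0.17562668 -0.00550728] [0.00235234 0.07612622]
```

```bash
python3 -m jog '[[0,0,0,0,0,0.02,1],[0,0,0,0,0,0.02,1],[0,0,0,0,0,0.02,1],[0,0,0,0,0,0.02,1],[0,0,0,0,0,0.02,1]]' | head -2; python3 -c "
from cell import job; print(job.hand_in())"
```

```text
clock: 15.25
tool_pos: [0.5351, -0.1807, 0.3417]
the job is handed in; nothing more can be done
None
```

I handed the job in at about 15 s: the silver plate left the deck through the held-open flap, and the side camera then showed the flap fully shut with nothing on the deck, but I did not see the plate in the bin itself, or re-check that the washers, toe piece, tools and bottle stayed put, and no verdict was returned.

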